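# Set up and start the rusk mill

### The job

Get the hand mill going for crumbs. Fit the loose crank on the mill's drive, turning it so that the teeth mesh and pushing it fully home, and lay all the rusks on the level feed tray; when both are done, tip the tray by its bar so that all the rusks slide into the hopper, lower it back down, and only then turn the crank clockwise (seen from above) one full turn or a little more. Leave the crank fitted and the other things on the table where they are.

Things in the scene. Friction and masses are not known exactly. Their poses are not given: they have to be found in the camera images.
- crank_grip (a point): The loose crank of the mill: centre of its red grip block (30 x 30 mm square, 40 mm tall, sides facing the crank's x and y), on the hub axis, 56 mm above the tooth tips. The crank stands upright on its hub. x points along the steel crank arm (22 mm wide, 20 to 32 mm above the tooth tips) to the handle, z up. Mass about 0.5 kg
- crank_hub (a point): Centre of the crank hub's underside, level with the tooth tips; same axes as crank_grip. The hub is a dark disc 76 mm across, 14 to 36 mm above this point, with a 23 mm blind hole in the middle. Under it stand 6 brass teeth, 14 mm deep, 8 mm wide, 21 to 37 mm off the axis, 60 degrees apart, the first at 30 degrees from x
- crank_knob (a point): Centre of the crank's upright wooden handle, a cylinder 26 mm across and 42 mm tall that spins freely on its pin; it is 80 mm from the hub axis along the crank's x and 54 mm above the hub's tooth tips
- drive_face (a point): Centre of the upper face of the drive disc (76 mm across) on the red gearbox at the mill's right end, 140 mm above the table; turns with the drive, z up. On it 6 brass teeth, 13 mm high, 8 mm wide, 21 to 37 mm off the axis, 60 degrees apart, the first along x. Crank x at a multiple of 60 degrees from this x: teeth mesh (2.5 mm play each side) and crank_hub comes down onto this point
- drive_pin (a point): Tip of the steel guide pin in the middle of the drive disc: 20 mm thick, tapered near the tip, 34 mm high above drive_face. It enters the crank hub's hole. With tooth on tooth crank_hub stays 13 mm above drive_face
- drive (a joint): Angle of the mill's drive in rad, growing clockwise seen from above; starts between -0.5 and 0.5, no end stop, stiff: about 0.15 N m to turn, stays where it is left
- tray (a joint): Tilt of the aluminium feed tray in rad: 0 lying level on its rests, up to 1.1 as its far end is lifted; it falls back by its weight when let go. Mass 0.35 kg. Rusks slide off somewhere between 0.45 and 0.75
- tray_hinge (a point): Middle of the tray's hinge, on the hopper's left rim, 110 mm above the table. The frame tilts with the tray: x along the hinge axis (away from the robot), y along the tray away from the hopper, z out of the tray's floor
- tray_mid (a point): Centre of the tray's floor (upper face), 92.5 mm along y from the hinge and 4 mm above it; same axes as tray_hinge. Floor 160 mm (x) by 185 mm (y), sides and far end 26 mm high above the floor, open towards the hopper
- tray_bar (a point): Centre of the tray's black round lifting bar at its far end: 12 mm thick, 120 mm long along x (free for 90 mm in its middle), 32 mm clear of the tray's end wall; 227 mm along y and 36 mm along z from the hinge
- hopper_in (a point): Centre of the inner floor of the mill's steel hopper, 30 mm above the table, between gearbox and tray: inner 170 mm (x) by 140 mm (y), rim 80 mm above this floor (115 mm above it on the gearbox side). x away from the robot, y towards the tray
- rusk1_center (a point): A hard golden-brown rusk, a block 72 (x) x 40 (y) x 28 (z) mm, about 60 g, lying flat on the table at the start; this point is its centre. Two to four rusks are there; an absent one has no pose
- rusk2_center (a point): A hard golden-brown rusk, a block 72 (x) x 40 (y) x 28 (z) mm, about 60 g, lying flat on the table at the start; this point is its centre. Two to four rusks are there; an absent one has no pose
- rusk3_center (a point): A hard golden-brown rusk, a block 72 (x) x 40 (y) x 28 (z) mm, about 60 g, lying flat on the table at the start; this point is its centre. Two to four rusks are there; an absent one has no pose
- rusk4_center (a point): A hard golden-brown rusk, a block 72 (x) x 40 (y) x 28 (z) mm, about 60 g, lying flat on the table at the start; this point is its centre. Two to four rusks are there; an absent one has no pose
- cutter_a: Star-shaped steel biscuit cutter, 80 mm across, 24 mm high, lying among the rusks; bystander, origin at its underside
- cutter_b: Four-pointed copper biscuit cutter, 72 mm across, 24 mm high, lying between the rusks and the crank; bystander, origin at its underside
- flour_pack: Brown flour pack, 75 x 110 x 190 mm, right of the mill; bystander, origin at its underside
- jam_jar: Amber jar with red lid, 68 mm across, 100 mm high, right of the mill; bystander, origin at its underside
Mind the look-alikes: they are no part of the job. Leave any purple look-alike of the part that bears crank_grip alone.

How it is judged:
By the outcome, as a careful person would: the job done as asked, in the order asked, and still so for the second after the job is handed in, with the robot touching nothing.
Of rusk1, rusk2, rusk3, rusk4 only 2 to 4 are there at a start; the rules pass over those that are not, and their reading is None.
At some moment in a run one of rusk1, rusk2, rusk3, rusk4 may be knocked a few centimetres aside while the robot is not near it.
It also fails if it takes over 210 s, if anything falls off the work surface, if the arm or the gripper's body presses on something with over 40 N, if the wrist force passes 120 N, or if a joint passes its speed limit or range.

### The arm

A 7-joint arm with a two-finger parallel gripper is mounted at the origin on the work surface. World frame = base frame: x ahead of the robot, y to its left, z up, the work surface at z = 0. Lengths are in mm, angles in rad, forces in N, time in s.
With the tool pointing down it reaches from about 400 to 875 mm from the base axis. Payload 4.4 kg.
Tool frame: the origin (TCP) lies at the very end of the fingers, on their centre line; the grasp point (between the pads) lies 19 mm behind it; z points along the fingers, y is the line along which they close (so a half turn about z gives the same grasp; the last joint's range is limited). The gripper opens to 85 mm and grips with 20 to 120 N. Pads are 22 mm wide; open, the fingers measure 114 mm over their backs; the gripper's body (76 mm by 85 mm) begins 54 mm behind the grasp point. The pads swing forward as they close: fully open they stand 13 mm farther back than shut.
Start: joints at [-1.263, 0.628, 0.038, 1.517, -0.027, 0.996, -0.02], TCP at [237.329, 605.139, 231.313] pointing down, gripper open.
Joint ranges: [-3.06, 3.06], [-0.37, 2.12], [-1.25, 1.32], [0.18, 2.47], [-1.1, 4.24], [0.23, 1.98], [-2.94, 2.94]. Speed limits (rad/s): [2.57, 2.57, 3.14, 3.14, 3.14, 3.14, 3.14].

### API

Orientations are given as [roll, pitch, yaw] about the fixed x, y, z axes, in that order (R = Rz(yaw) Ry(pitch) Rx(roll)).
In Python, from cell import sensors, get_image, camera_params, order gives the robot as it stands.
- The arm moves only by the shell command python3 -m inch 'ROWS' [OPENING]. ROWS is JSON, a list that holds one entry, the list of rows, each a list of 4 numbers: the shift along the tool's x, y, z in cm, then the turn about the tool's z in degrees. A call has 1 to 8 rows; each row is the pose to reach, as a shift and turn from the pose commanded when the call began, along the tool's axes at that moment; what a row does not reach only later rows make up. A row lasts 1/12 s, in which the tool goes at most 41.7 mm and 7.16 degrees, less where a joint would pass 70% of its speed; a pose out of reach is approached as far as the arm can. A call with a gripper value outside its range is refused whole. OPENING is the finger opening in cm, from 0 to 8.54, set as the call begins (- or left out, the last holds). The fingers move at their own pace and stop on an object; the grip force is fixed at half the most. Time passes only in rows, so rows that repeat a pose let the fingers close. It gives the time, the measured TCP pose, the force, the opening and the grip force at its end, in the units of the state.
- sensors.read_state(): the state, without advancing time (a new reading comes with each control period).
- get_image(name): name is "side" or "top"; returns the picture (400x640x3 uint8, blue, green, red); there is no depth.
- camera_params(name): a dict with "mtx" (3x3 intrinsics, pixels), "rvec" (rotation vector, rad) and "tvec" (3), from world to camera coordinates, as OpenCV has them. Camera axes: x right, y down, z forward; pixel columns grow to the right and rows downward; lengths in mm; the calibration is good to about 2 mm. A picture is of the moment at which its call begins. camera_params takes no time and is no camera call.
- order.finish_job(): hands the job in; it is judged then, once.
The state is a dict: "clock": time; "qpos": joint angles; "qd": joint speeds; "tau": joint torques, N m; "eef_pos": TCP position; "tool_rot": TCP orientation; "force": force on the tool from outside, world axes, zero at the start; "torque": the same for the moment, N m; "width": finger opening in mm; "gripper_force": force on a finger pad.
Only numpy, scipy, OpenCV 4.12 (cv2) and the standard library are available. Lean on these libraries where they do the work, as an engineer would, in place of code of your own. Each camera call takes 0.05 s, during which the arm holds its last target. There are 200 camera calls.

## Working session

There is one attempt and no reset: what is moved stays moved. The work goes in short steps, Python scripts to look and compute and a shell command to move; the robot and the scene stay as the last step left them, time stands still between calls to the robot, and variables do not carry over. Pictures are saved under pics/ and viewed, at most 14 in all, crops included, and the job is handed in when it is done.

```bash
ls; mkdir -p pics
cat > h.py <<'E'
import numpy as np, cv2
from cell import sensors, get_image, camera_params, order
def cam(n):
    p=camera_params(n); R=cv2.Rodrigues(np.array(p['rvec'],float))[0]; return np.array(p['mtx'],float),R,np.array(p['tvec'],float).ravel()
def pt(n,u,v,z):
    K,R,t=cam(n); d=R.T@np.linalg.solve(K,[u,v,1.]); c=-R.T@t; return np.round(c+d*(z-c[2])/d[2],1)
def px(n,P):
    K,R,t=cam(n); q=K@(R@np.array(P,float)+t); return np.round(q[:2]/q[2],1)
def st():
    s=sensors.read_state(); print({k:np.round(s[k],3).tolist() for k in ['clock','eef_pos','tool_rot','force','width','gripper_force','qpos']})
def toolshift(target,yaw=None):
    from scipy.spatial.transform import Rotation as Ro
    s=sensors.read_state(); R=Ro.from_euler('xyz',s['tool_rot']).as_matrix(); print('cm',np.round(R.T@(np.array(target)-np.array(s['eef_pos']))/10,2))
E
python3 - <<'E'
from h import *
st()
for n in('side','top'):
    im=get_image(n); cv2.imwrite(f'pics/{n}0.png',im); K,R,t=cam(n); print(n,K.round(0).tolist(),(-R.T@t).round(0),R.round(2).tolist())
E
```

```text
pics
{'clock': 0.0, 'eef_pos': [237.087, 604.551, 230.393], 'tool_rot': [-3.14, 0.0, 2.768], 'force': [-0.294, -0.703, 0.405], 'width': 85.662, 'gripper_force': 0.0, 'qpos': [-1.263, 0.629, 0.038, 1.518, -0.027, 0.996, -0.02]}
side [[431.0, 0.0, 315.0], [0.0, 431.0, 198.0], [0.0, 0.0, 1.0]] [ -15. -641.  968.] [[0.75, -0.66, -0.01], [-0.47, -0.54, -0.7], [0.45, 0.53, -0.72]]
top [[461.0, 0.0, 324.0], [0.0, 461.0, 195.0], [0.0, 0.0, 1.0]] [ 296.  -32. 1372.] [[-0.03, -1.0, -0.01], [-0.99, 0.03, -0.17], [0.17, 0.0, -0.99]]
```

View pics/top0.png

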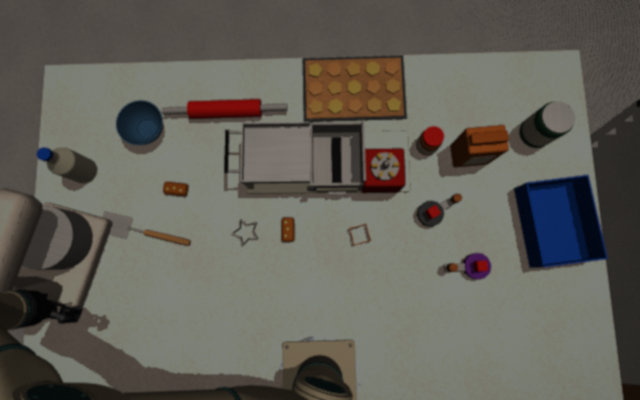

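View pics/side0.png

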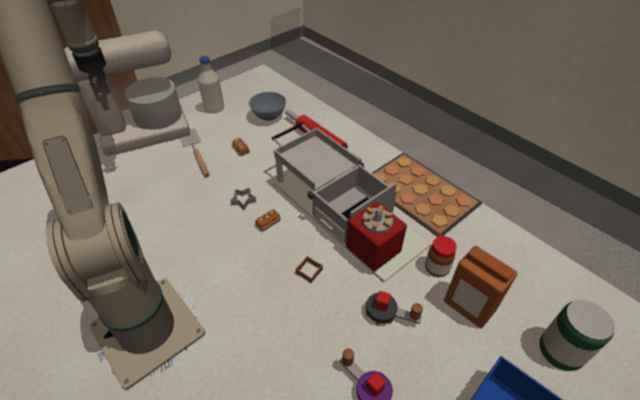

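The top view shows two rusks at (175,188) and (288,229), the crank hub at (430,213) with its handle at (456,198), the drive at (385,167) and the tray bar at about (232,160). The purple decoy is at (478,266). Next I'll enlarge these.

Run:
```python
from h import *
im=cv2.imread('pics/top0.png'); s=cv2.imread('pics/side0.png')
f=lambda i,u,v,w,h,k:cv2.resize(cv2.convertScaleAbs(i[v:v+h,u:u+w],alpha=1.7),None,fx=k,fy=k,interpolation=cv2.INTER_CUBIC)
a=np.hstack([f(im,360,140,50,50,8),f(im,410,185,50,50,8)])
b=np.hstack([f(im,160,170,33,25,8)[:200,:264],f(im,271,216,33,25,8),f(im,215,148,34,25,8)])
cv2.imwrite('pics/c1.png',np.vstack([a,b[:,:800]]))
cv2.imwrite('pics/c2.png',np.hstack([f(s,340,195,80,80,5),f(s,355,280,80,80,5)]))
print(a.shape,b.shape)
```

```text
(400, 800, 3) (200, 800, 3)
```

View pics/c1.png

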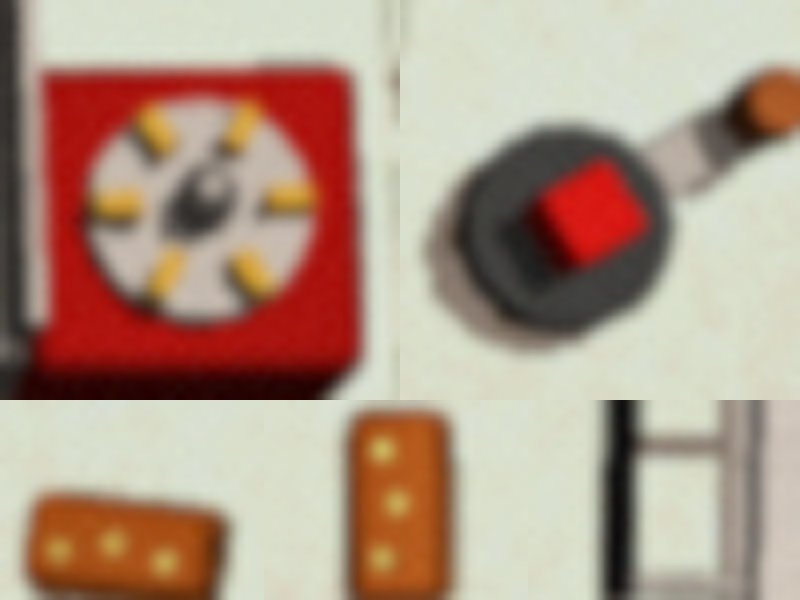

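View pics/c2.png

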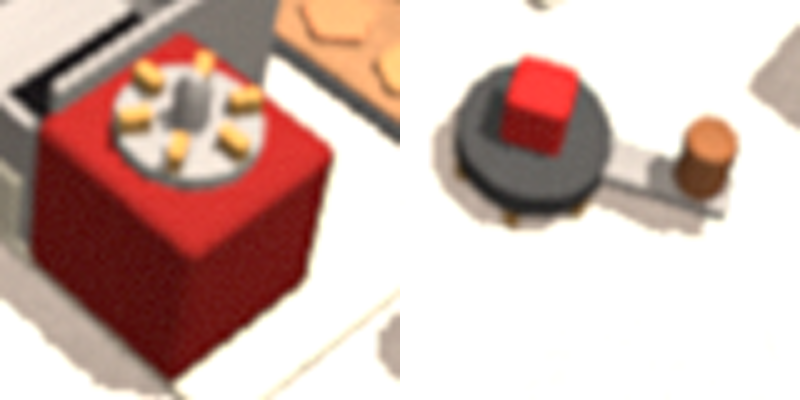

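Run:
```python
from h import *
c=lambda x,y,ox,oy,k=8:(ox+(x+.5)/k-.5,oy+(y+.5)/k-.5)
T=np.array([pt('top',*c(x,y,360,140),153) for x,y in[(292,199),(241,127),(156,131),(118,204),(166,272),(250,274)]]);m=T.mean(0);print('drive',m)
d=T-m;a=np.degrees(np.arctan2(d[:,1],d[:,0]));print(np.hypot(d[:,0],d[:,1]).round(1),a.round(1),(a%60).round(1))
S=np.array([pt('side',*c(x,y,340,195,5),153) for x,y in[(204,62),(245,98),(233,142),(177,148),(134,118),(149,75)]]);m=S.mean(0);print('drive side',m)
d=S-m;a=np.degrees(np.arctan2(d[:,1],d[:,0]));print(np.hypot(d[:,0],d[:,1]).round(1),(a%60).round(1))
g=pt('top',*c(592,214,10,185),76); 
g=pt('top',*c(592-400,214,410,185),76);k=pt('top',457.2,197.7,75);h=pt('top',*c(167,228,410,185),36)
print('grip',g,'knob',k,'hub',h)
print('edges',[pt('top',*c(x-400,y,410,185),76) for x,y in[(605,158),(652,215),(578,272),(530,210)]])
gs=pt('side',*c(543-400,85,355,280,5),76);ks=pt('side',*c(711-400,136,355,280,5),75);print('side',gs,ks)
for g_,k_ in((g,k),(gs,ks)):d=k_-g_;print(np.hypot(*d[:2]),np.degrees(np.arctan2(d[1],d[0])))
print('rusks',pt('top',175.5,188.3,28),pt('top',287.8,229.3,28),pt('side',240.5,145,28),pt('side',267,218,28))
print('bar',px('top',[600,300,146]),[pt('top',226,v,146) for v in(130,160,188)],[pt('top',232,v,146) for v in(130,188)])
print('hopper rim', pt('top',312,125,110),pt('top',312,190,110))
```

```text
drive [ 578.06666667 -196.61666667  153.        ]
[29.8 28.9 29.  29.  27.9 29.4] [ -90.3  -28.7   31.2   90.3  150.1 -150.9] [29.7 31.3 31.2 30.3 30.1 29.1]
drive side [ 576.15       -195.03333333  153.        ]
[32.4 28.8 30.2 28.8 29.9 28.8] [30.7 30.5 27.6 30.1 33.3 29.9]
grip [ 456.9 -337.4   76. ] knob [ 494.1 -407.3   75. ] hub [ 457.  -337.3   36. ]
edges [array([ 476.7, -343.3,   76. ]), array([ 456. , -358.5,   76. ]), array([ 436.5, -331.1,   76. ]), array([ 459. , -315.6,   76. ])]
side [ 456.  -336.1   76. ] [ 495.  -405.2   75. ]
79.18238440461369 -61.97859018858231
79.34614042283339 -60.55964241106458
rusks [553.3 411.1  28. ] [422.1  79.6  28. ] [551.6 410.2  28. ] [419.9  79.8  28. ]
bar [202.6 162.6] [array([690.7, 236.6, 146. ]), array([605.5, 235.9, 146. ]), array([527.6, 235.3, 146. ])] [array([690.2, 220. , 146. ]), array([527.2, 219.1, 146. ])]
hopper rim [ 7.098e+02 -5.000e-01  1.100e+02] [521.9   3.9 110. ]
```

The drive is at about (577,-196) with its teeth at 30° mod 60. The crank is at (456.5,-337) with x at about -61.5°. The two cameras agree within about 2 mm, and the measured sizes fit. The rusks are at (552.5,410.7) and (421,79.7). I'll start with rusk 1.

```bash
cat >> h.py <<'E'
def plan(x,y,z,yaw):
    s=sensors.read_state(); c=np.degrees(s['tool_rot'][2]); toolshift([x,y,z]); print('turn',round((c-yaw+180)%360-180,1),'yaw now',c.round(1))
E
python3 -c "
from h import *
plan(552.5,410.7,130,84)"
```

```text
cm [-36.44  -6.52  10.06]
turn 74.6 yaw now 158.6
```

```bash
python3 -m inch '[[[-4,-0.7,1,7],[-8,-1.4,2,14],[-12,-2.1,3,21],[-16,-2.8,4,28],[-20,-3.5,5,35],[-24,-4.2,6,42],[-28,-4.9,7,49],[-32,-5.6,8,56]]]' 7
python3 - <<'E'
from h import *
plan(552.5,410.7,130,84)
im=get_image('top'); cv2.imwrite('pics/top1.png',im)
E
```

```text
clock: 0.77
eef_pos: [514.9, 435.4, 150.8]
tool_rot: [-3.141, 0.0, 1.785]
force: [0.3, 1.0, -0.6]
width: 70.0
gripper_force: 0.0
cm [-3.21  3.15  2.08]
turn 18.3 yaw now 102.3
```

View pics/top1.png

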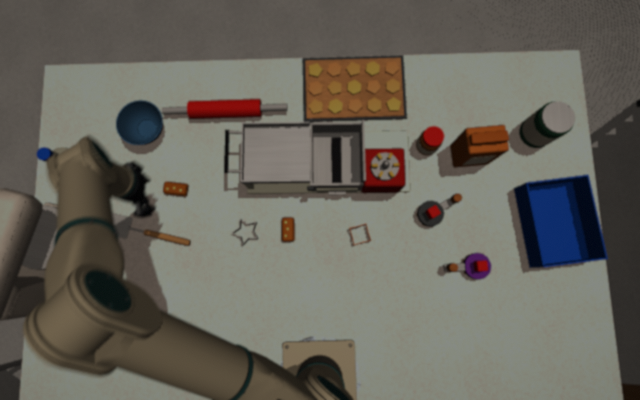

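Only the two rusks show, at (175,188) and (288,229). The formerly hidden area at lower left is empty.

```bash
python3 -m inch '[[[-1.5,1.5,1,7],[-3.2,3.1,2,14],[-3.2,3.1,4,18],[-3.2,3.1,6,18],[-3.2,3.1,6,18],[-3.2,3.1,6,18]]]'
python3 - <<'E'
from h import *
plan(552.5,410.7,7,84); print(px('top',sensors.read_state()['eef_pos']))
im=get_image('top'); f=cv2.resize(cv2.convertScaleAbs(im[150:230,120:220],alpha=1.7),None,fx=4,fy=4,interpolation=2)
im=get_image('side'); g=cv2.resize(cv2.convertScaleAbs(im[100:180,190:290],alpha=1.7),None,fx=4,fy=4,interpolation=2)
cv2.imwrite('pics/r1.png',np.hstack([f,g]))
E
```

```text
clock: 1.32
eef_pos: [549.6, 412.0, 90.3]
tool_rot: [-3.139, 0.002, 1.477]
force: [0.3, 0.9, 0.6]
width: 70.0
gripper_force: 0.0
cm [-0.09  0.32  8.32]
turn 0.6 yaw now 84.6
[168.  185.7]
```

View pics/r1.png

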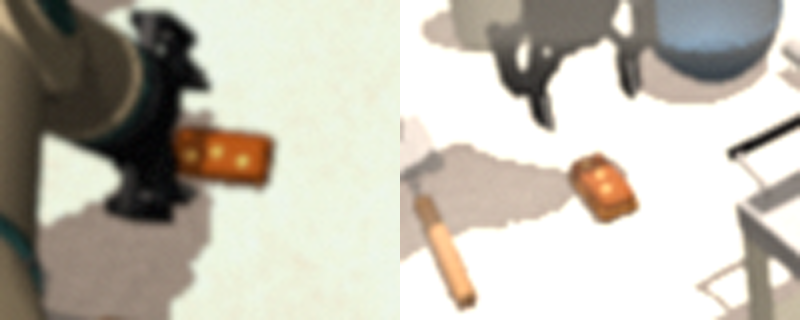

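The rusk sits at about (175,189), straddled by the fingers as planned. Descending and gripping.

```bash
python3 -m inch '[[[0,0.3,3,0],[0,0.3,6,0],[0,0.3,8.2,0],[0,0.3,8.2,0],[0,0.3,8.2,0]]]'; python3 -m inch '[[[0,0,0,0],[0,0,0,0],[0,0,0,0],[0,0,0,0],[0,0,0,0],[0,0,0,0]]]' 3; python3 -m inch '[[[0,0,-4,0],[0,0,-8,0],[0,0,-12,0],[0,0,-16,0],[0,0,-20,0],[0,0,-20,0],[0,0,-20,0]]]';  python3 - <<'E'
from h import *
plan(609,55,260,90)
E
```

```text
clock: 1.83
eef_pos: [553.8, 412.3, 10.1]
tool_rot: [-3.141, 0.0, 1.477]
force: [0.7, 0.0, 1.0]
width: 69.8
gripper_force: 0.0
clock: 2.33
eef_pos: [555.7, 413.2, 12.5]
tool_rot: [3.138, -0.003, 1.476]
force: [0.1, -0.5, 6.8]
width: 38.5
gripper_force: 61.4
clock: 2.92
eef_pos: [555.8, 413.0, 214.2]
tool_rot: [3.136, -0.006, 1.476]
force: [-0.8, 0.2, -1.6]
width: 38.7
gripper_force: 60.6
cm [-35.11   8.7   -4.72]
turn -5.4 yaw now 84.6
```

```bash
python3 -m inch '[[[-4,1,0,0],[-8,2,0,0],[-12,3,0,-2],[-16,4,0,-3],[-20,5,0,-4],[-24,6,0,-5],[-28,7,0,-5.4],[-32,8,0,-5.4]]]';  python3 - <<'E'
from h import *
plan(611,52,130,90)
K=[pt('top',u,v,140) for u,v in((243,125),(243,190),(311,125),(311,190))];print(K)
E
```

```text
clock: 3.58
eef_pos: [602.3, 84.0, 208.6]
tool_rot: [-3.139, 0.0, 1.571]
force: [-0.2, 0.2, -0.6]
width: 38.6
gripper_force: 60.6
cm [-3.2   0.88  7.86]
turn 0.0 yaw now 90.0
[array([705.7, 190.7, 140. ]), array([521.9, 190.4, 140. ]), array([700. ,   1.5, 140. ]), array([516.6,   5.7, 140. ])]
```

```bash
python3 -m inch '[[[-3.2,0.9,0,0],[-3.2,0.9,3,0],[-3.2,0.9,5,0],[-3.2,0.9,6.5,0],[-3.2,0.9,7.7,0],[-3.2,0.9,8,0],[-3.2,0.9,8,0]]]'; python3 -m inch '[[[0,0,0,0],[0,0,0,0],[0,0,0,0],[0,0,-4,0],[0,0,-8,0],[0,0,-12,0],[0,0,-12,0]]]' 5.5
python3 - <<'E'
from h import *
plan(421,79.7,200,180)
E
```

```text
clock: 4.17
eef_pos: [611.4, 54.0, 128.4]
tool_rot: [-3.139, 0.0, 1.571]
force: [0.2, 1.4, -1.0]
width: 38.2
gripper_force: 60.6
clock: 4.75
eef_pos: [617.6, 53.5, 258.8]
tool_rot: [3.125, -0.002, 1.57]
force: [1.5, -0.2, -0.2]
width: 55.2
gripper_force: 0.0
cm [  2.6  -19.76   5.57]
turn -90.0 yaw now 90.0
```

```bash
python3 -m inch '[[[0.4,-3,0,-7],[0.8,-6,1,-14],[1.2,-9,2,-21],[1.6,-12,3,-28],[2,-15,4,-35],[2.6,-18,5,-42],[2.6,-19.5,6,-49],[2.6,-19.5,7,-56]]]' 7
python3 - <<'E'
from h import *
plan(421,79.7,100,180)
im=get_image('top'); f=cv2.resize(cv2.convertScaleAbs(im[110:250,220:360],alpha=1.7),None,fx=4,fy=4,interpolation=2)
cv2.imwrite('pics/r2.png',f)
E
```

```text
clock: 5.42
eef_pos: [413.4, 80.2, 179.9]
tool_rot: [-3.141, -0.002, 2.556]
force: [-0.4, 0.0, -0.1]
width: 70.0
gripper_force: 0.0
cm [-0.68  0.39  7.99]
turn -33.6 yaw now 146.4
```

View pics/r2.png

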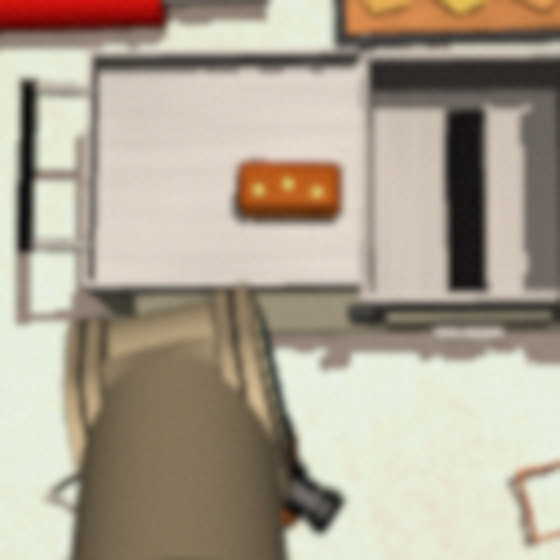

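Rusk 1 lies on the tray at about (292,157). The bar is actually at (226.7,130–172), so the tray's centre line is nearer x=625. The arm hides rusk 2 here, so I'll check it in the side view.

Run:
```python
from h import *
print('bar',pt('top',226.7,151,146),'tray',[pt('top',243.5,v,140) for v in(125,182.5)], pt('top',312,125,140),pt('top',312,182.5,140))
def mask(n,im):
    h=cv2.cvtColor(im,cv2.COLOR_BGR2HSV); m=cv2.inRange(h,(5,130,50),(22,255,255)); k,l,s,c=cv2.connectedComponentsWithStats(m); print(n,[(s[i,4],c[i].round(1)) for i in range(1,k) if s[i,4]>40])
mask('old',cv2.imread('pics/side0.png')); mask('new',get_image('side'))
```

```text
bar [630.8 234.2 146. ] tray [array([705.6, 189.3, 140. ]), array([542.6, 189.1, 140. ])] [699.9  -1.2 140. ] [537.2   2.5 140. ]
old [(np.int32(872), array([100.6,  16.3])), (np.int32(112), array([59.1, 29.6])), (np.int32(1831), array([ 10.7, 122.7])), (np.int32(49), array([ 92.5, 125.4])), (np.int32(147), array([240.5, 146.7])), (np.int32(3242), array([425.4, 192.9])), (np.int32(267), array([267.3, 219.9])), (np.int32(202), array([440.3, 258. ])), (np.int32(2543), array([482. , 281.8])), (np.int32(144), array([308.8, 268.9])), (np.int32(119), array([416. , 311.2])), (np.int32(123), array([347.9, 356.5]))]
new [(np.int32(9141), array([28.4, 77.6])), (np.int32(262), array([321.4, 166.4])), (np.int32(2921), array([425. , 192.5])), (np.int32(266), array([267.2, 219.9])), (np.int32(207), array([440. , 257.9])), (np.int32(2536), array([482.1, 281.7])), (np.int32(140), array([308.8, 268.9])), (np.int32(122), array([415.9, 311.2])), (np.int32(130), array([347.7, 356.7]))]
```

Rusk 2 hasn't moved (267.2,219.9 in the side view).

```bash
python3 -m inch '[[[-0.7,0.4,2,-7],[-0.7,0.4,4,-14],[-0.7,0.4,5,-21],[-0.7,0.4,7,-28],[-0.7,0.4,8,-33.6],[-0.7,0.4,8,-33.6],[-0.7,0.4,8,-33.6]]]'; python3 -c "
from h import *
plan(421,79.7,9,180)"
```

```text
clock: 6.1
eef_pos: [426.4, 79.1, 99.9]
tool_rot: [-3.141, 0.001, 3.128]
force: [0.3, 0.4, 0.4]
width: 69.9
gripper_force: 0.0
cm [0.55 0.05 9.09]
turn -0.8 yaw now 179.2
```

```bash
python3 -m inch '[[[0.5,0,3,0],[0.5,0,6,0],[0.5,0,9,0],[0.5,0,9,0],[0.5,0,9,0]]]'; python3 -m inch '[[[0,0,0,0],[0,0,0,0],[0,0,0,0],[0,0,0,0],[0,0,0,0],[0,0,0,0]]]' 3; python3 -m inch '[[[0,0,-4,0],[0,0,-8,0],[0,0,-12,0],[0,0,-16,0],[0,0,-20,7],[0,0,-20,14],[0,0,-20,21],[0,0,-20,28]]]';  python3 - <<'E'
from h import *
plan(620,135,215,90)
E
```

```text
clock: 6.52
eef_pos: [421.0, 73.9, 21.4]
tool_rot: [-3.125, -0.002, 3.13]
force: [0.2, -0.5, -0.5]
width: 69.8
gripper_force: 0.0
clock: 7.02
eef_pos: [420.0, 74.3, 22.2]
tool_rot: [-3.126, -0.003, 3.134]
force: [-0.1, 0.5, 7.7]
width: 37.6
gripper_force: 60.6
clock: 7.68
eef_pos: [420.1, 77.3, 222.4]
tool_rot: [-3.127, 0.004, 2.639]
force: [-0.7, 0.5, -0.8]
width: 37.5
gripper_force: 60.6
cm [-14.74  14.69   0.58]
turn 61.2 yaw now 151.2
```

```bash
python3 -m inch '[[[-2,2,0,7],[-4,4,0,14],[-6,6,0,21],[-8,8,0,28],[-10,10,0,35],[-12,12,0,42],[-14,14,0,49],[-14.7,14.7,0,56]]]'; python3 -c "
from h import *
plan(620,135,141,90)"
```

```text
clock: 8.35
eef_pos: [622.3, 138.9, 219.3]
tool_rot: [-3.137, 0.012, 1.664]
force: [-0.0, 0.6, -0.7]
width: 37.5
gripper_force: 60.6
cm [-0.27 -0.23  7.83]
turn 5.3 yaw now 95.3
```

```bash
python3 -m inch '[[[-0.3,-0.2,2,5],[-0.3,-0.2,4,5],[-0.3,-0.2,6,5],[-0.3,-0.2,7.8,5],[-0.3,-0.2,7.8,5],[-0.3,-0.2,7.8,5]]]'
python3 - <<'E'
from h import *
plan(620,135,138,90)
im=get_image('side'); cv2.imwrite('pics/p2.png',cv2.resize(cv2.convertScaleAbs(im[80:230,230:400],alpha=1.7),None,fx=4,fy=4,interpolation=2))
E
```

```text
clock: 8.85
eef_pos: [616.2, 132.7, 140.8]
tool_rot: [-3.134, 0.015, 1.582]
force: [0.7, -0.1, -0.1]
width: 37.5
gripper_force: 60.6
cm [0.23 0.38 0.27]
turn 0.7 yaw now 90.7
```

View pics/p2.png

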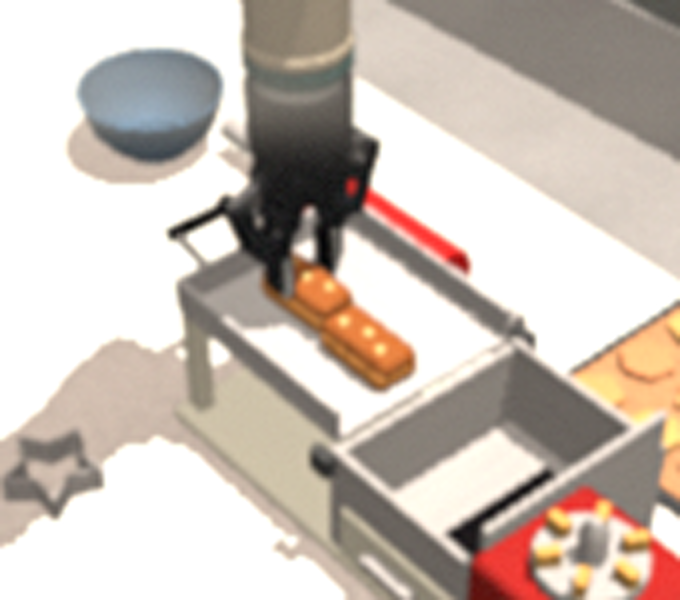

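Rusk 2 is just above the floor, in line behind rusk 1. Releasing it, then on to the crank.

```bash
python3 -m inch '[[[0,0,0.3,0],[0,0,0.3,0],[0,0,0.3,0]]]'; python3 -m inch '[[[0,0,0,0],[0,0,0,0],[0,0,0,0],[0,0,-4,0],[0,0,-8,0],[0,0,-12,0],[0,0,-12,0]]]' 5; python3 -c "
from h import *
plan(456.5,-337,260,28.5)"
```

```text
clock: 9.15
eef_pos: [617.6, 132.4, 138.8]
tool_rot: [-3.137, 0.015, 1.582]
force: [-0.2, -0.4, -1.0]
width: 37.1
gripper_force: 60.6
clock: 9.73
eef_pos: [622.4, 136.1, 266.6]
tool_rot: [3.133, 0.011, 1.582]
force: [1.3, 1.1, 0.2]
width: 50.1
gripper_force: 0.0
cm [-47.12 -17.12   1.04]
turn 62.1 yaw now 90.6
```

```bash
python3 -m inch '[[[-3.8,-1.4,0,5],[-7.6,-2.8,0,10],[-11.4,-4.2,0,15],[-15.2,-5.6,0,20],[-19,-7,0,25],[-22.8,-8.3,0,30],[-26.6,-9.7,0,35],[-30.4,-11.1,0,40]]]' 6.5; python3 -c "
from h import *
plan(456.5,-337,260,28.5)"
```

```text
clock: 10.4
eef_pos: [509.5, -172.6, 263.5]
tool_rot: [3.135, 0.015, 0.88]
force: [0.6, -0.1, 0.2]
width: 65.2
gripper_force: 0.0
cm [-16.03   6.39   0.63]
turn 21.9 yaw now 50.4
```

```bash
python3 -m inch '[[[-3.8,1.5,0,5],[-7.6,3,2,10],[-11.4,4.5,4,15],[-15,6,7,20],[-16,6.4,9,22],[-16,6.4,11,22],[-16,6.4,11,22],[-16,6.4,11,22]]]'
python3 - <<'E'
from h import *
plan(456.5,-337,42,28.5); st()
im=get_image('top'); f=cv2.resize(cv2.convertScaleAbs(im[180:250,390:490],alpha=1.7),None,fx=4,fy=4,interpolation=2)
im=get_image('side'); g=cv2.resize(cv2.convertScaleAbs(im[265:335,340:440],alpha=1.7),None,fx=4,fy=4,interpolation=2)
cv2.imwrite('pics/k1.png',np.hstack([f,g]))
E
```

```text
clock: 11.07
eef_pos: [457.4, -336.1, 155.4]
tool_rot: [3.133, 0.013, 0.5]
force: [-0.3, 0.9, -0.3]
width: 64.8
gripper_force: 0.0
cm [ 0.02 -0.06 11.34]
turn 0.2 yaw now 28.7
{'clock': 11.067, 'eef_pos': [457.449, -336.108, 155.376], 'tool_rot': [3.133, 0.013, 0.5], 'force': [-0.296, 0.853, -0.268], 'width': 64.811, 'gripper_force': 0.0, 'qpos': [0.553, 0.606, 0.034, 1.83, -0.006, 0.704, -0.485]}
```

View pics/k1.png

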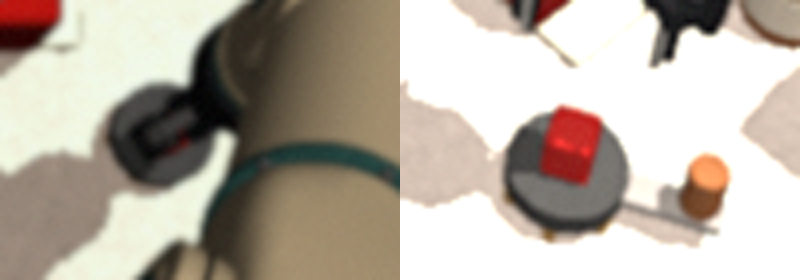

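The crank is unmoved and the fingers are centred over the grip. Descending and gripping.

```bash
python3 -m inch '[[[0,0,3,0],[0,0,6,0],[0,0,9,0],[0,0,11,0],[0,0,11,0],[0,0,11,0]]]'; python3 -m inch '[[[0,0,0,0],[0,0,0,0],[0,0,0,0],[0,0,0,0],[0,0,0,0],[0,0,0,0]]]' 2;  python3 -c "
from h import *
plan(456.5,-337,46,28.5)"
```

```text
clock: 11.67
eef_pos: [458.2, -338.0, 46.9]
tool_rot: [3.13, 0.012, 0.502]
force: [0.5, -0.4, 0.1]
width: 64.8
gripper_force: 0.0
clock: 12.17
eef_pos: [458.0, -338.6, 47.9]
tool_rot: [3.129, 0.011, 0.5]
force: [-1.3, 1.5, 7.9]
width: 28.8
gripper_force: 62.1
cm [-0.05 -0.22  0.19]
turn 0.2 yaw now 28.7
```

```bash
python3 -m inch '[[[0,0,-3,0],[0,0,-6,0],[0,0,-9,0],[0,0,-12.5,0],[0,0,-16,0],[0,0,-20,0],[0,0,-20,0],[0,0,-20,0]]]';  python3 -c "
from h import *
plan(577,-196,248,60.2)"
```

```text
clock: 12.83
eef_pos: [459.3, -336.3, 248.7]
tool_rot: [3.126, 0.01, 0.5]
force: [-1.1, 0.5, -5.0]
width: 29.1
gripper_force: 61.0
cm [17.06 -6.67 -0.2 ]
turn -31.6 yaw now 28.6
```

```bash
python3 -m inch '[[[2.5,-1,0,-5],[5,-2,0,-10],[8,-3,0,-15],[11,-4.3,0,-20],[14,-5.5,0,-25],[17,-6.7,0,-31.6],[17,-6.7,0,-31.6],[17,-6.7,0,-31.6]]]';  python3 - <<'E'
from h import *
plan(577,-196,200,60.2)
im=get_image('top'); f=cv2.resize(cv2.convertScaleAbs(im[130:210,345:445],alpha=1.7),None,fx=4,fy=4,interpolation=2)
im=get_image('side'); g=cv2.resize(cv2.convertScaleAbs(im[150:230,320:420],alpha=1.7),None,fx=4,fy=4,interpolation=2)
cv2.imwrite('pics/k2.png',np.hstack([f,g]))
E
```

```text
clock: 13.5
eef_pos: [575.2, -191.8, 240.7]
tool_rot: [-3.14, 0.015, 1.056]
force: [-1.0, -0.8, -4.3]
width: 29.2
gripper_force: 61.1
cm [-0.21  0.38  4.07]
turn 0.3 yaw now 60.5
```

View pics/k2.png

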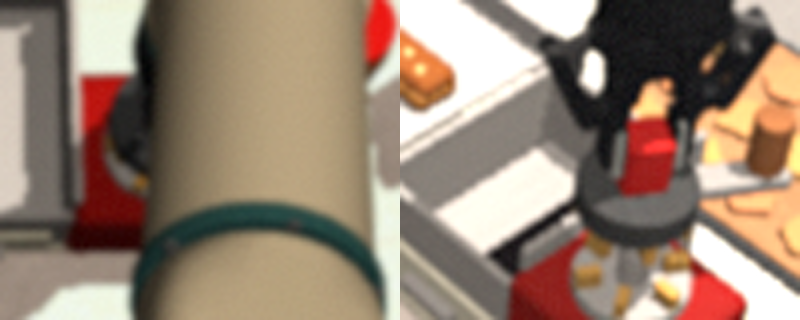

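The crank hangs above the drive with its handle at the expected angle. I'll correct the centring before lowering.

```bash
python3 -m inch '[[[-0.2,0.4,0,0],[-0.2,0.4,0,0],[-0.2,0.4,0,0],[-0.2,0.4,0,0]]]';  python3 - <<'E'
from h import *
plan(577,-196,200,60.2)
E
```

```text
clock: 13.93
eef_pos: [577.3, -199.8, 243.2]
tool_rot: [3.139, 0.017, 1.05]
force: [0.6, 0.3, -4.5]
width: 29.1
gripper_force: 61.2
cm [ 0.38 -0.23  4.31]
turn -0.0 yaw now 60.2
```

```bash
python3 -m inch '[[[0,0,0,0],[0,0,0,0],[0,0,0,0],[0,0,0,0],[0,0,0,0],[0,0,0,0]]]'; python3 -c "
from h import *
plan(577,-196,200,60.2)"; python3 -m inch '[[[0,0,0,0],[0,0,0,0]]]'
```

```text
clock: 14.43
eef_pos: [577.8, -198.9, 243.2]
tool_rot: [3.139, 0.016, 1.052]
force: [0.4, -0.3, -3.3]
width: 29.0
gripper_force: 61.1
cm [ 0.28 -0.23  4.32]
turn 0.1 yaw now 60.3
clock: 14.6
eef_pos: [577.8, -199.0, 243.3]
tool_rot: [3.139, 0.016, 1.052]
force: [0.2, -0.6, -4.2]
width: 29.2
gripper_force: 61.1
```

```bash
python3 -m inch '[[[0.26,-0.15,0.5,0],[0.26,-0.15,1.5,0],[0.26,-0.15,2.5,0],[0.26,-0.15,3,0],[0.26,-0.15,3,0],[0.26,-0.15,3,0],[0.26,-0.15,3,0],[0.26,-0.15,3,0]]]';python3 - <<'E'
from h import *
plan(577.8,-196,200,60.2)
im=get_image('side'); cv2.imwrite('pics/k3.png',cv2.resize(cv2.convertScaleAbs(im[180:260,335:435],alpha=1.7),None,fx=7,fy=7,interpolation=2))
E
```

```text
clock: 15.27
eef_pos: [578.0, -196.6, 213.6]
tool_rot: [3.138, 0.016, 1.051]
force: [-0.4, -0.2, -4.6]
width: 29.0
gripper_force: 60.9
cm [ 0.07 -0.05  1.36]
turn 0.0 yaw now 60.2
```

View pics/k3.png

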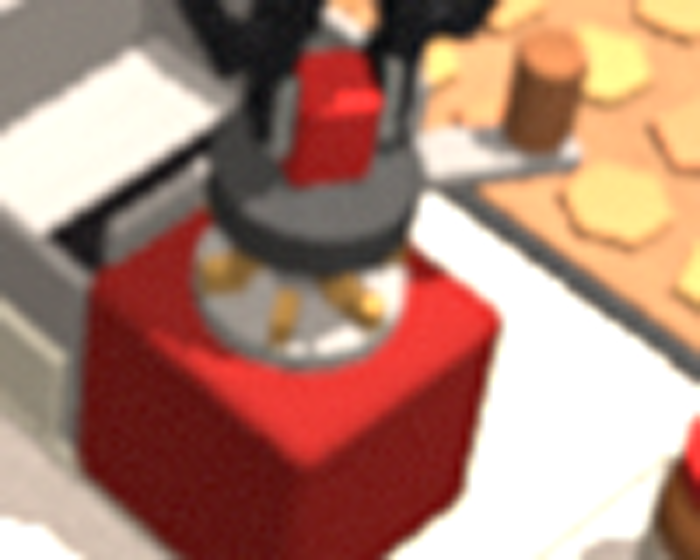

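The hub is centred just above the pin, so I'll lower it in small steps and watch the force.

```bash
python3 -m inch '[[[0,0,0.3,0],[0,0,0.6,0],[0,0,0.9,0],[0,0,0.9,0],[0,0,0.9,0]]]'
```

```text
clock: 15.73
eef_pos: [577.3, -196.5, 203.8]
tool_rot: [3.14, 0.016, 1.052]
force: [0.3, -0.5, -3.7]
width: 29.2
gripper_force: 61.0
```

```bash
python3 -m inch '[[[0,0,0.3,0],[0,0,0.6,0],[0,0,0.6,0],[0,0,0.6,0]]]'
```

```text
clock: 16.07
eef_pos: [577.3, -196.6, 197.9]
tool_rot: [3.14, 0.016, 1.052]
force: [0.3, -0.7, -3.2]
width: 28.9
gripper_force: 61.0
```

Past tooth-tip level (201) with no resistance, so the teeth mesh. Pushing home.

```bash
python3 -m inch '[[[0,0,0.3,0],[0,0,0.6,0],[0,0,0.8,0],[0,0,0.8,0],[0,0,0.8,0]]]'; python3 -m inch '[[[0,0,0.1,0],[0,0,0.2,0],[0,0,0.2,0],[0,0,0.2,0]]]'
```

```text
clock: 16.48
eef_pos: [577.5, -196.7, 190.0]
tool_rot: [3.139, 0.016, 1.052]
force: [0.1, -1.0, -4.7]
width: 28.9
gripper_force: 61.2
clock: 16.82
eef_pos: [577.5, -196.9, 188.4]
tool_rot: [3.139, 0.016, 1.052]
force: [0.4, 0.8, -2.3]
width: 29.3
gripper_force: 61.1
```

```bash
python3 -m inch '[[[0,0,0.1,0],[0,0,0.2,0],[0,0,0.2,0],[0,0,0.2,0]]]'; python3 -m inch '[[[0,0,0.1,0],[0,0,0.1,0],[0,0,0.1,0]]]'
```

```text
clock: 17.15
eef_pos: [577.5, -196.9, 188.1]
tool_rot: [3.138, 0.016, 1.051]
force: [-4.2, 0.9, 9.1]
width: 29.2
gripper_force: 62.5
clock: 17.4
eef_pos: [577.5, -196.9, 188.0]
tool_rot: [3.138, 0.016, 1.051]
force: [-5.3, 3.2, 14.0]
width: 29.2
gripper_force: 63.3
```

The crank is seated at z≈188, exactly 140 above its table pose. Releasing it, then over to the tray bar.

```bash
python3 -m inch '[[[0,0,-0.2,0],[0,0,-0.2,0],[0,0,-0.2,0],[0,0,-0.2,0],[0,0,-3,0],[0,0,-6,0],[0,0,-9,0],[0,0,-9,0]]]' 5.5
python3 - <<'E'
from h import *
plan(628,228,280,0)
E
```

```text
clock: 18.07
eef_pos: [581.5, -196.4, 281.1]
tool_rot: [3.128, 0.014, 1.051]
force: [1.9, -0.3, 0.5]
width: 55.0
gripper_force: 0.0
cm [ 39.14 -17.02  -0.65]
turn 60.2 yaw now 60.2
```

```bash
python3 -m inch '[[[3.4,-1.5,0,5],[7.2,-3.1,0,11],[11,-4.7,0,18],[14.8,-6.4,0,25],[18.6,-8,0,32],[22.4,-9.7,0,39],[26.2,-11.3,0,46],[30,-13,0,53]]]' 4.5
python3 - <<'E'
from h import *
plan(628,228,280,0)
E
```

```text
clock: 18.73
eef_pos: [614.0, 131.3, 269.6]
tool_rot: [3.127, 0.007, 0.12]
force: [0.8, -0.9, 0.6]
width: 44.9
gripper_force: 0.0
cm [ 2.54 -9.41 -1.2 ]
turn 6.9 yaw now 6.9
```

Run:
```python
from h import *
im=get_image('top'); f=cv2.resize(cv2.convertScaleAbs(im[115:190,210:260],alpha=1.7),None,fx=8,fy=8,interpolation=2)
im=get_image('side'); g=cv2.resize(cv2.convertScaleAbs(im[100:175,255:305],alpha=1.7),None,fx=8,fy=8,interpolation=2)
cv2.imwrite('pics/b1.png',np.hstack([f,g]))
```

```text
(no output)
```

View pics/b1.png

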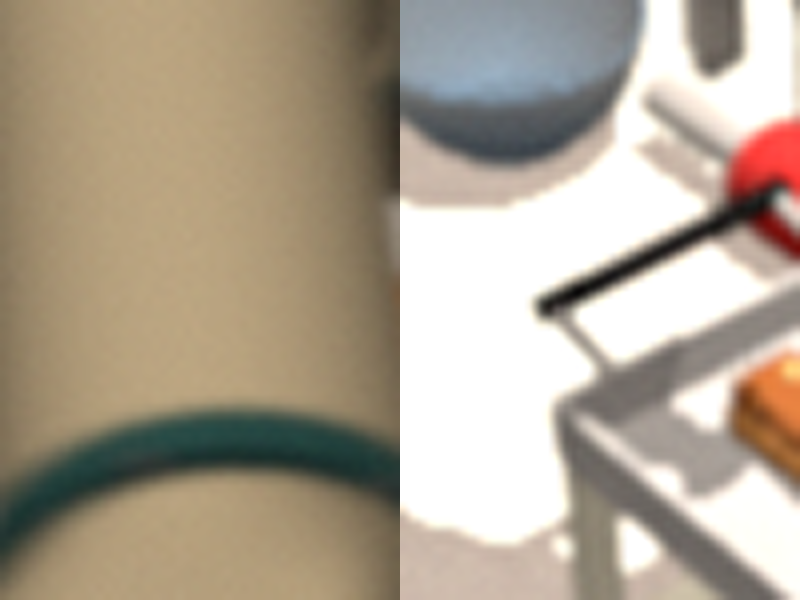

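The side view shows the bar from (545,306) to (780,193) in the crop.

Run:
```python
from h import *
for x,y in((546,305),(662,249),(778,194)): print(pt('side',255+(x-400)/8-.4,100+y/8-.4,146))
print(px('side',[626,228,146]))
plan(628,230,230,0)
```

```text
[575.  241.7 146. ]
[630.3 239.8 146. ]
[687.1 237.4 146. ]
[288.6 133. ]
cm [ 2.73 -8.59  3.79]
turn 7.9 yaw now 7.9
```

```bash
python3 -m inch '[[[2,-3,0,7],[2.6,-6,0,9],[2.6,-9.3,0,9],[2.6,-9.3,0,9],[2.6,-9.3,2,9],[2.6,-9.3,4,9],[2.6,-9.3,6,9],[2.6,-9.3,6,9]]]' 4.2
python3 - <<'E'
from h import *
plan(630,237,134,-1.5)
E
```

```text
clock: 19.5
eef_pos: [624.8, 222.8, 203.8]
tool_rot: [3.123, 0.013, -0.03]
force: [-1.3, 0.8, -0.5]
width: 42.0
gripper_force: 0.0
cm [ 0.57 -1.56  6.94]
turn -0.2 yaw now -1.7
```

```bash
python3 -m inch '[[[0.5,-1.4,0,0],[0.5,-1.4,0,0],[0.5,-1.4,0.5,0],[0.5,-1.4,1.5,0],[0.5,-1.4,2,0],[0.5,-1.4,2,0],[0.5,-1.4,2,0],[0.5,-1.4,2,0]]]'
python3 - <<'E'
from h import *
plan(630,237,134,-1.5)
im=get_image('side'); g=cv2.resize(cv2.convertScaleAbs(im[85:160,240:320],alpha=1.7),None,fx=7,fy=7,interpolation=2)
cv2.imwrite('pics/b2.png',g)
E
```

```text
clock: 20.17
eef_pos: [633.0, 237.2, 188.3]
tool_rot: [3.126, 0.005, -0.031]
force: [0.2, -0.6, -1.0]
width: 41.9
gripper_force: 0.0
cm [-0.28 -0.05  5.43]
turn -0.3 yaw now -1.8
```

View pics/b2.png

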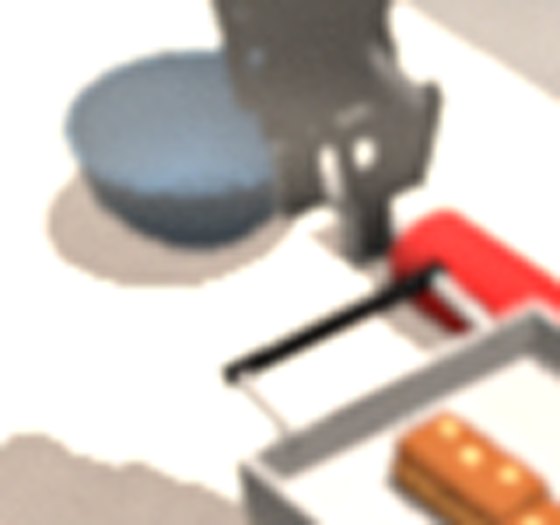

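Run:
```python
from h import *
for d in(-35,-21,0,21,35): print(d,((px('side',[633,237+d,188])-[240,85])*7).round())
for p in((232,373),(435,275)): print(pt('side',240+p[0]/7-.4,85+p[1]/7-.4,146))
```

```text
-35 [386. 279.]
-21 [365. 265.]
0 [335. 243.]
21 [306. 222.]
35 [286. 208.]
[574.3 241.3 146. ]
[686.8 237.4 146. ]
```

The fingers straddle the bar line as expected. Descending and closing on it.

```bash
python3 -m inch '[[[-0.2,0,1.5,0],[-0.2,0,3,0],[-0.2,0,4.5,0],[-0.2,0,5.4,0],[-0.2,0,5.4,0],[-0.2,0,5.4,0]]]'; python3 -m inch '[[[0,0,0,0],[0,0,0,0],[0,0,0,0],[0,0,0,0],[0,0,0,0],[0,0,0,0]]]' 0.8; python3 -c "
from h import *
plan(630,237,134,-1.5)"
```

```text
clock: 20.72
eef_pos: [630.7, 236.7, 134.2]
tool_rot: [3.126, 0.005, -0.031]
force: [0.6, -0.7, 0.2]
width: 42.1
gripper_force: 0.0
clock: 21.22
eef_pos: [631.4, 235.9, 135.5]
tool_rot: [3.125, 0.004, -0.031]
force: [-0.9, -2.8, 6.7]
width: 9.7
gripper_force: 58.7
cm [-0.14 -0.11  0.15]
turn -0.3 yaw now -1.8
```

```bash
python3 -m inch '[[[0,0.22,-1.13,0],[0,0.47,-2.25,0],[0,0.8,-3.35,0],[0,1.17,-4.44,0],[0,1.6,-5.5,0],[0,2.08,-6.55,0],[0,2.6,-7.57,0],[0,3.19,-8.56,0]]]'
```

```text
clock: 21.88
eef_pos: [630.7, 205.0, 221.4]
tool_rot: [3.125, 0.004, -0.031]
force: [5.9, -3.6, -7.9]
width: 9.4
gripper_force: 58.2
```

```bash
python3 -m inch '[[[0,0.65,-0.95,0],[0,1.31,-1.88,0],[0,2.05,-2.77,0],[0,2.81,-3.63,0],[0,3.63,-4.44,0],[0,4.47,-5.22,0],[0,5.36,-5.94,0],[0,6.28,-6.63,0]]]'; python3 -m inch '[[[0,0,0,0],[0,0,0,0],[0,0,0,0],[0,0,0,0],[0,0,0,0],[0,0,0,0],[0,0,0,0],[0,0,0,0]]]';  python3 - <<'E'
from h import *
im=get_image('side'); cv2.imwrite('pics/t1.png',cv2.resize(cv2.convertScaleAbs(im[60:260,230:430],alpha=1.7),None,fx=3,fy=3,interpolation=2))
E
```

```text
clock: 22.55
eef_pos: [629.8, 145.0, 289.0]
tool_rot: [3.128, 0.002, -0.03]
force: [5.9, 1.1, -3.5]
width: 9.6
gripper_force: 58.4
clock: 23.22
eef_pos: [629.8, 146.2, 288.2]
tool_rot: [3.128, 0.002, -0.029]
force: [6.2, 0.7, -1.7]
width: 9.4
gripper_force: 58.7
```

View pics/t1.png

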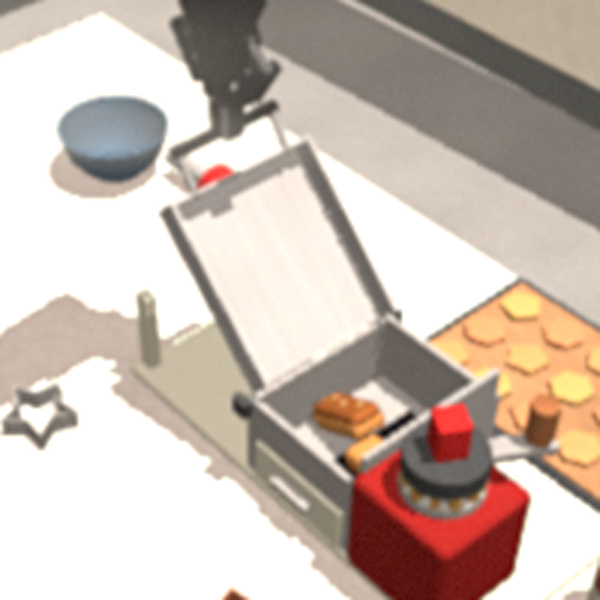

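Both rusks are in the hopper at crop (348,412) and (365,452), the tray is empty, and the crank is seated. Lowering the tray along the same arc.

```bash
python3 -m inch '[[[0,-0.92,0.69,0],[0,-1.81,1.41,0],[0,-2.65,2.19,0],[0,-3.47,3.0,0],[0,-4.23,3.86,0],[0,-4.97,4.75,0],[0,-5.63,5.68,0],[0,-6.28,6.63,0]]]'; python3 -m inch '[[[0,-0.59,0.99,0],[0,-1.11,2.01,0],[0,-1.59,3.06,0],[0,-2.02,4.12,0],[0,-2.39,5.21,0],[0,-2.72,6.31,0],[0,-2.97,7.43,0],[0,-3.19,8.5,0]]]'; python3 -m inch '[[[0,0,0,0],[0,0,0,0],[0,0,0,0]]]'
```

```text
clock: 23.93
eef_pos: [630.8, 208.6, 219.6]
tool_rot: [3.127, 0.003, -0.028]
force: [6.6, -1.8, -0.9]
width: 9.5
gripper_force: 58.1
clock: 24.6
eef_pos: [631.7, 236.1, 140.2]
tool_rot: [3.124, 0.003, -0.03]
force: [-10.1, -8.3, 68.7]
width: 9.5
gripper_force: 69.5
clock: 24.85
eef_pos: [631.7, 235.9, 138.1]
tool_rot: [3.125, 0.003, -0.032]
force: [-0.4, -5.2, 20.5]
width: 9.2
gripper_force: 67.0
```

```bash
python3 -m inch '[[[0,0,0,0],[0,0,0,0],[0,0,0,0],[0,0,0,0],[0,0,-3,0],[0,0,-6.5,0],[0,0,-10,0],[0,0,-14,0]]]' 4.2
python3 - <<'E'
from h import *
plan(646,-237,280,68)
im=get_image('side')
h=cv2.cvtColor(im,cv2.COLOR_BGR2HSV)
print(px('side',[630,237,146]), im[138:148,262:280].min(axis=2).min(), im[120:145,270:300].min(axis=2).min(axis=1))
E
```

```text
clock: 25.52
eef_pos: [629.7, 239.3, 274.2]
tool_rot: [3.125, 0.01, -0.03]
force: [1.5, 0.4, -0.0]
width: 41.9
gripper_force: 0.0
cm [ 3.05 47.56  0.2 ]
turn -69.7 yaw now -1.7
[287.9 131.2] 35 [30 27 23 19 15 16 11 13 12 16 15 16 14 11  9  8  4 30 35 64 73 72 72 72
 72]
```

```bash
python3 -m inch '[[[0.2,3.5,0,-6],[0.4,7.5,0,-12],[0.7,11.5,0,-18],[1,15.5,0,-25],[1.2,19.5,0,-32],[1.5,23.5,0,-39],[1.7,27.5,0,-46],[2,31.5,0,-53]]]' 5
python3 - <<'E'
from h import *
plan(646,-237,280,68)
E
```

```text
clock: 26.23
eef_pos: [641.0, -77.5, 278.7]
tool_rot: [3.139, 0.016, 0.901]
force: [-0.4, 0.4, 0.1]
width: 49.6
gripper_force: 0.0
cm [-12.2   10.29   0.1 ]
turn -16.4 yaw now 51.6
```

```bash
python3 -m inch '[[[-3,2.5,0,-6],[-6,5,0,-11],[-9,7.5,0,-16],[-12,10.2,0,-16],[-12.2,10.3,0,-16],[-12.2,10.3,0,-16],[-12.2,10.3,1,-16],[-12.2,10.3,3,-16]]]'; python3 -m inch '[[[0,0,0,0],[0,0,0,0],[0,0,0,0],[0,0,0,0]]]';python3 - <<'E'
from h import *
plan(646,-237,186,68)
# knob & grip check, side view
im=get_image('side'); h=cv2.cvtColor(im,cv2.COLOR_BGR2HSV)
m=cv2.inRange(h,(3,90,30),(15,220,255)); k,l,s,c=cv2.connectedComponentsWithStats(m); print([(s[i],c[i].round(1)) for i in range(1,k) if 20<s[i,4]<400 and s[i,0]>360 and s[i,1]<260])
print('exp knob',px('side',[646,-237,194]),px('side',[646,-237,215]))
E
```

```text
clock: 26.9
eef_pos: [647.6, -234.0, 253.3]
tool_rot: [3.137, 0.014, 1.176]
force: [0.6, -1.2, 0.4]
width: 50.2
gripper_force: 0.0
clock: 27.23
eef_pos: [646.4, -235.6, 253.0]
tool_rot: [3.139, 0.016, 1.175]
force: [-0.2, -0.2, 0.4]
width: 50.1
gripper_force: 0.0
cm [-0.04  0.    6.7 ]
turn -0.7 yaw now 67.3
[(array([429, 245,  26,  21, 252], dtype=int32), array([440. , 257.8]))]
exp knob [411.1 200.5] [412.5 194.6]
```

In the tilt picture the knob was at px (411.7,200), and the predicted position is (411,200.5). Descending and gripping it.

```bash
python3 -m inch '[[[0,0,2,0],[0,0,4,0],[0,0,6,0],[0,0,6.7,0],[0,0,6.7,0],[0,0,6.7,0]]]'; python3 -m inch '[[[0,0,0,0],[0,0,0,0],[0,0,0,0],[0,0,0,0],[0,0,0,0],[0,0,0,0]]]' 1.5
python3 - <<'E'
from h import *
s=sensors.read_state();print(s['force'],s['torque'])
# clockwise circle about axis, rows in tool axes
C=np.array([576.9,-196.9]);p=np.array(s['eef_pos'][:2]);yaw=s['tool_rot'][2]
print('r',np.hypot(*(p-C)),np.degrees(np.arctan2(*(p-C)[::-1])))
d=p-C; d=d/np.hypot(*d)*80
X=np.array([np.cos(yaw),np.sin(yaw)]);Y=np.array([np.sin(yaw),-np.cos(yaw)])
prev=np.zeros(2)
for i in range(1,50):
    a=-np.radians(8*i);q=np.array([[np.cos(a),-np.sin(a)],[np.sin(a),np.cos(a)]])@d-d
    r=np.array([q@X,q@Y])/10
    print(np.round(r-prev,2).tolist(),end=', ')
    if i%8==0: prev=r; print(i*8)
E
```

```text
clock: 27.78
eef_pos: [645.8, -237.6, 185.8]
tool_rot: [3.14, 0.016, 1.174]
force: [0.3, -0.1, 0.9]
width: 50.1
gripper_force: 0.0
clock: 28.28
eef_pos: [646.3, -237.9, 186.6]
tool_rot: [3.138, 0.016, 1.174]
force: [0.3, -0.7, 6.6]
width: 24.4
gripper_force: 58.9
[ 0.32891593 -0.70915505  6.57266853] [0.08802034 0.14079796 0.0123261 ]
r 80.59796593760267 -30.55506240290872
[-1.09, -0.23], [-2.14, -0.61], [-3.13, -1.13], [-4.04, -1.78], [-4.84, -2.55], [-5.53, -3.43], [-6.09, -4.39], [-6.51, -5.43], 64
[-0.27, -1.08], [-0.39, -2.19], [-0.36, -3.31], [-0.17, -4.41], [0.17, -5.47], [0.66, -6.47], [1.28, -7.4], [2.02, -8.23], 128
[0.85, -0.72], [1.8, -1.32], [2.81, -1.77], [3.89, -2.08], [4.99, -2.24], [6.11, -2.25], [7.21, -2.1], [8.29, -1.79], 192
[1.02, 0.45], [1.97, 1.04], [2.83, 1.75], [3.58, 2.58], [4.2, 3.5], [4.7, 4.5], [5.05, 5.56], [5.24, 6.66], 256
[0.04, 1.12], [-0.07, 2.23], [-0.34, 3.31], [-0.75, 4.35], [-1.31, 5.31], [-1.99, 6.2], [-2.79, 6.97], [-3.69, 7.63], 320
[-0.98, 0.53], [-2.03, 0.91], [-3.12, 1.15], [-4.24, 1.23], [-5.35, 1.16], [-6.44, 0.93], [-7.49, 0.55], [-8.48, 0.03], 384
[-0.91, -0.65],
```

```bash
python3 -m inch '[[[-1.09,-0.23,0,0],[-2.14,-0.61,0,0],[-3.13,-1.13,0,0],[-4.04,-1.78,0,0],[-4.84,-2.55,0,0],[-5.53,-3.43,0,0],[-6.09,-4.39,0,0],[-6.51,-5.43,0,0]]]'; python3 -c "
from h import *
p=np.array(sensors.read_state()['eef_pos'][:2])-[576.9,-196.9];print(np.hypot(*p),np.degrees(np.arctan2(p[1],p[0])))"
```

```text
clock: 28.95
eef_pos: [569.6, -277.2, 186.5]
tool_rot: [3.139, 0.016, 1.173]
force: [2.4, 1.2, 4.6]
width: 24.5
gripper_force: 58.6
80.59949512210056 -95.23102780146365
```

The turn goes smoothly: radius 80.6 and 65° swept at low force. Continuing to 384°.

```bash
python3 -m inch '[[[-0.27,-1.08,0,0],[-0.39,-2.19,0,0],[-0.36,-3.31,0,0],[-0.17,-4.41,0,0],[0.17,-5.47,0,0],[0.66,-6.47,0,0],[1.28,-7.4,0,0],[2.02,-8.23,0,0]]]' | head -4
python3 -m inch '[[[0.85,-0.72,0,0],[1.8,-1.32,0,0],[2.81,-1.77,0,0],[3.89,-2.08,0,0],[4.99,-2.24,0,0],[6.11,-2.25,0,0],[7.21,-2.1,0,0],[8.29,-1.79,0,0]]]' | head -4
python3 -m inch '[[[1.02,0.45,0,0],[1.97,1.04,0,0],[2.83,1.75,0,0],[3.58,2.58,0,0],[4.2,3.5,0,0],[4.7,4.5,0,0],[5.05,5.56,0,0],[5.24,6.66,0,0]]]'
python3 -c "
from h import *
p=np.array(sensors.read_state()['eef_pos'][:2])-[576.9,-196.9];print(np.hypot(*p),np.degrees(np.arctan2(p[1],p[0])))"
```

```text
clock: 29.62
eef_pos: [502.5, -227.1, 186.6]
tool_rot: [3.137, 0.017, 1.172]
force: [4.4, -0.4, 5.4]
clock: 30.28
eef_pos: [516.8, -143.4, 186.1]
tool_rot: [3.14, 0.018, 1.173]
force: [-3.3, -0.6, 17.0]
clock: 30.95
eef_pos: [599.6, -118.4, 185.4]
tool_rot: [3.14, 0.015, 1.176]
force: [-1.4, 3.8, 14.2]
width: 24.4
gripper_force: 59.9
81.74372514470139 73.84751853485194
```

```bash
python3 -m inch '[[[0.04,1.12,0,0],[-0.07,2.23,0,0],[-0.34,3.31,0,0],[-0.75,4.35,0,0],[-1.31,5.31,0,0],[-1.99,6.2,0,0],[-2.79,6.97,0,0],[-3.69,7.63,0,0]]]' | head -4
python3 -m inch '[[[-0.98,0.53,0,0],[-2.03,0.91,0,0],[-3.12,1.15,0,0],[-4.24,1.23,0,0],[-5.35,1.16,0,0],[-6.44,0.93,0,0],[-7.49,0.55,0,0],[-8.48,0.03,0,0]]]'
python3 -m inch '[[[0,0,0,0],[0,0,0,0],[0,0,0,0]]]' | head -4
python3 -c "
from h import *
p=np.array(sensors.read_state()['eef_pos'][:2])-[576.9,-196.9];print(np.hypot(*p),np.degrees(np.arctan2(p[1],p[0])))"
```

```text
clock: 31.62
eef_pos: [656.9, -182.4, 186.1]
tool_rot: [3.138, 0.014, 1.175]
force: [2.5, 2.9, 11.1]
clock: 32.28
eef_pos: [623.3, -263.1, 186.5]
tool_rot: [3.138, 0.017, 1.173]
force: [2.8, -1.0, 6.9]
width: 24.1
gripper_force: 59.2
clock: 32.53
eef_pos: [621.2, -264.5, 186.4]
tool_rot: [3.141, 0.02, 1.172]
force: [-0.3, -2.8, 7.3]
80.8752781081642 -56.766825606571196
```

The crank has swept 386°. Releasing, lifting clear and checking by numbers.

```bash
python3 -m inch '[[[0,0,0,0],[0,0,0,0],[0,0,0,0],[0,0,0,0],[0,0,-3,0],[0,0,-7,0],[0,0,-11,0],[0,0,-15,0]]]' 4.5; python3 -m inch '[[[-3.5,3,0,0],[-7,6,0,0],[-10,9,0,0],[-13,12,0,0],[-16,14,0,0],[-16,14,0,0],[-16,14,0,0]]]'
python3 - <<'E'
from h import *
im=get_image('side'); old=cv2.imread('pics/side0.png')
h=cv2.cvtColor(im,cv2.COLOR_BGR2HSV)
def comps(m,a,b): 
    k,l,s,c=cv2.connectedComponentsWithStats(m); return [(int(s[i,4]),c[i].round(1).tolist()) for i in range(1,k) if a<s[i,4]<b]
print('brown',comps(cv2.inRange(h[:,220:],(5,130,50),(22,255,255)),30,500),'(+220)')
print('red',comps(cv2.inRange(h[150:280,330:430],(0,150,130),(4,255,255)),20,5000),'(+330,+150)')
print('exp grip',px('side',[576.9,-196.9,196]),'knob',px('side',[576.9+80*np.cos(np.radians(-57)),-196.9-80*np.sin(np.radians(57)),194]))
d=cv2.absdiff(im,old)[105:185,262:345].max(axis=2); print('tray diff',(d>25).sum(),d.mean().round(1)); st()
E
```

```text
clock: 33.2
eef_pos: [622.9, -259.2, 336.5]
tool_rot: [-3.14, 0.016, 1.174]
force: [1.1, -0.8, -0.2]
width: 45.1
gripper_force: 0.0
clock: 33.78
eef_pos: [689.6, -464.8, 333.2]
tool_rot: [-3.137, 0.017, 1.169]
force: [-1.0, -0.2, -0.9]
width: 45.0
gripper_force: 0.0
brown [(297, [126.3, 200.9]), (213, [219.9, 257.9]), (138, [89.0, 269.0]), (131, [127.6, 356.7])] (+220)
red [(102, [50.6, 48.8]), (310, [43.5, 80.6])] (+330,+150)
exp grip [380.2 204.5] knob [412.9 211.6]
tray diff 3648 45.1
{'clock': 33.833, 'eef_pos': [690.245, -462.019, 335.061], 'tool_rot': [-3.138, 0.016, 1.172], 'force': [0.5, 0.767, -0.179], 'width': 45.022, 'gripper_force': 0.0, 'qpos': [0.585, 0.932, -0.138, 0.599, 0.127, 1.617, 0.11]}
```

The crank is seated, and the rusks are in the hopper at (346,201). The arm may be hiding the tray in this view, so I'll check it from the top camera.

Run:
```python
from h import *
im=get_image('top'); old=cv2.imread('pics/top0.png')
d=cv2.absdiff(im,old)[115:195,218:312].max(axis=2); print('tray diff',(d>25).sum(),d.mean().round(1))
for i in(old,im): r=i[150,220:250].max(axis=1); print(r.tolist())
h=cv2.cvtColor(im,cv2.COLOR_BGR2HSV); k,l,s,c=cv2.connectedComponentsWithStats(cv2.inRange(h[:,160:365],(5,130,50),(22,255,255))); print([(int(s[i,4]),c[i].round(1).tolist()) for i in range(1,k) if s[i,4]>20],'(+160)')
print('hopper',px('top',[615,-68,44]))
```

```text
tray diff 0 12.6
[130, 129, 128, 117, 83, 40, 13, 22, 59, 100, 124, 132, 130, 130, 130, 130, 130, 128, 112, 94, 91, 98, 85, 70, 89, 115, 123, 124, 123, 123]
[143, 144, 143, 129, 94, 45, 13, 26, 66, 113, 139, 146, 145, 143, 144, 145, 145, 141, 126, 105, 103, 109, 95, 80, 100, 127, 137, 138, 137, 137]
[(3444, [174.9, 88.1]), (600, [177.0, 160.5]), (144, [14.1, 239.0])] (+160)
hopper [336.3 162.2]
```

From the top, the tray is back level exactly where it started, and both rusks (600 px) are in the hopper.

```bash
python3 -c "
from h import *
print(order.finish_job())"
```

```text
the job is handed in; nothing more can be done
None
```

The job is handed in: crank fitted and pushed home, both rusks (only two were there) tipped into the hopper, tray back level, then the crank turned about 386° clockwise; the bystanders were left alone, though I did not re-measure each one at the end.

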